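# Scrape the brittle chips off the pastry tray

### The arm

A 7-joint arm with a two-finger parallel gripper is mounted at the origin on the work surface. World frame = base frame: x ahead of the robot, y to its left, z up, the work surface at z = 0. Lengths are in m, angles in rad, forces in N, time in s.
With the tool pointing down it reaches from about 0.425 to 0.925 m from the base axis. Payload 6.8 kg.
Tool frame: the origin (TCP) lies between the finger pads; the fingertips stand 22 mm ahead of it and the grasp point (between the pads) lies 3 mm ahead of it; z points along the fingers, y is the direction in which the jaws open and shut (so a half turn about z gives the same grasp; the last joint's range is limited). The gripper opens to 85 mm and grips with 20 to 120 N. Pads are 22 mm wide; open, the fingers measure 114 mm over their backs; the gripper's body (76 mm by 85 mm) begins 54 mm behind the grasp point. The pads swing forward as they close: fully open they stand 13 mm farther back than shut.
Start: joints at [-1.295, 0.477, 0.022, 1.555, -0.011, 1.109, -0.083], TCP at [0.253, 0.626, 0.253] pointing down, gripper open.
Joint ranges: [-2.96, 2.96], [-0.34, 2.1], [-1.41, 1.46], [0.24, 2.44], [-1.37, 4.51], [0.17, 1.92], [-2.96, 2.96]. Speed limits (rad/s): [2.39, 2.39, 3.14, 3.14, 3.14, 3.14, 3.14].

### API

Orientations are given as a unit quaternion [w, x, y, z].
In Python, from station import bot gives the robot as it stands. The module is installed in compiled form; this text tells all that it offers.
- The arm moves only by the tool drive_tool, never from a script. Its argument "series" is one flat list of numbers, 7 for each row, row after row: the opening, from -1 (shut) to 1 (fully open), then the shift along the tool's x, y, z in mm, then the turn, a rotation vector about the tool's x, y, z in rad. In form: [jaw, x, y, z, wx, wy, wz, jaw, x, y, z, wx, wy, wz, ...]. A call has 1 to 12 rows; each row shifts and turns the commanded pose from where the row before left it, along the tool's axes as they then stand; what a row does not reach is not made up. A row lasts 1/8 s, in which the tool goes at most 62.5 mm and 10.7 degrees, less where a joint would pass 70% of its speed; a pose out of reach is approached as far as the arm can. A call with a gripper value outside its range is refused whole. The fingers move at their own pace and stop on an object; "force" is the grip in N (left out, the last holds). Time passes only in rows, so rows that do not move let the fingers close. It gives the time, the measured TCP pose, the force and the opening at its end, in the units of the state.
- bot.get_obs(): the state, without advancing time (a new reading comes with each control period).
- bot.read_camera(name): name is "side" or "top"; returns a dict with "pixels" (480x640x3 uint8, blue, green, red), "camera_matrix" (3x3 intrinsics, pixels), "distortion" ([k1, k2, p1, p2, k3] as OpenCV has them; the pictures are not rectified), "rvec" (rotation vector, rad) and "tvec" (3), from world to camera coordinates, as OpenCV has them. Camera axes: x right, y down, z forward; pixel columns grow to the right and rows downward; lengths in m; the calibration is good to about 2 mm. A picture is of the moment at which its call begins. There is no depth.
- bot.hand_in(): hands the job in, once; it reports no verdict.
The state is a dict: "t": time; "q": joint angles; "joint_vel": joint speeds; "joint_torque": joint torques, N m; "eef_pos": TCP position; "tool_rot": TCP orientation; "contact_force": force on the tool from outside, world axes, zero at the start; "torque": the same for the moment, N m; "gripper_width": opening from 0.0 (shut) to 1.0 (fully open).
Only numpy, scipy, OpenCV 4.12 (cv2) and the standard library are available. Lean on these libraries where they do the work, as an engineer would, in place of code of your own. Each camera call takes 0.05 s, during which the arm holds its last target. There are 200 camera calls.

### The job

The scraper block is lying on its side: first stand it on its rubber blade on the counter and let go, then take it afresh by the fin on top. Rest the blade on the tray floor with light pressure (well under 30 N) and sweep all the brittle chips out over the open end into the pan, never touching the chips with the gripper. Finally stand the scraper back on its blade on the counter, clear of tray and pan, and let go, leaving the bowl, cup and jar alone.

Things in the scene. Friction and masses are not known exactly. Their poses are not given: they have to be found in the camera images.
- scraper_center (a point): Centre of the loose scraper block, about 0.3 kg, of wood. x axis runs from grip fin to blade, y along its width. Thick blade part: x +5..+33 mm, 36 mm thick (z). Grip fin: x -33..+5 mm, 20 mm thick (z). All 62 mm wide (y). Starts lying flat: z up, centre 18 mm high. Standing on its blade, x points down and its fin is on top.
- scraper_blade (a point): Centre of the scraper's flat black rubber blade face, 62 x 34 mm, 33 mm from its centre along its x axis. The blade is sprung: it yields up to 5 mm into the block, from 4 N at first to 14 N fully in. Standing on it the block is 66 mm tall, centre 33 mm high; set down under 15 degrees askew it rocks upright.
- tray: Fixed narrow metal pastry tray on a wooden riser; origin on the counter under its middle. 240 mm long (x -120..+120), 84 mm wide (y), 76 mm inside. Flat floor 45 mm above the counter. Side walls and the end wall at x = -118 rise 30 mm above the floor, 4 mm thick. The +x end is open, no lip: the floor ends there, above the pan.
- pan: Fixed shallow open metal pan on the counter under the open end of the tray; origin under its centre, which lies on the tray's x axis at x = +174 mm. Outside 130 (x) x 140 (y) mm, 34 mm high, walls 4 mm.
- bowl: Bystander: blue bowl, 110 mm across, 60 mm high; origin at centre of underside.
- cup: Bystander: white cup, 70 mm across, 80 mm high; origin at centre of underside.
- shaker: Bystander: amber jar, 54 mm across, 100 mm high; origin at centre of underside.
- chip0_center (a point): Centre of a loose brown chip of hard nut brittle, irregular, about 22 x 20 mm and 12 mm thick, 12 g, lying on the tray floor; it always starts more than 80 mm from the tray's closed end.
- chip1_center (a point): Centre of a loose brown chip of hard nut brittle, irregular, about 22 x 20 mm and 12 mm thick, 12 g, lying on the tray floor; it always starts more than 80 mm from the tray's closed end.
- chip2_center (a point): Centre of a loose brown chip of hard nut brittle, irregular, about 22 x 20 mm and 12 mm thick, 12 g, lying on the tray floor; it always starts more than 80 mm from the tray's closed end.
- chip3_center (a point): Centre of a loose brown chip of hard nut brittle, irregular, about 22 x 20 mm and 12 mm thick, 12 g, lying on the tray floor; it always starts more than 80 mm from the tray's closed end.
- chip4_center (a point): Centre of a loose brown chip of hard nut brittle, irregular, about 22 x 20 mm and 12 mm thick, 12 g, lying on the tray floor; it always starts more than 80 mm from the tray's closed end.
There are look-alikes about, which are no part of the job. Of the things shaped like the part that bears scraper_center, the wooden one is meant.

How it is judged:
On the way, in this order (a step that is already met when the one before it is completed fails the run):
1. the scraper stands on its blade on the counter, let go (angle between scraper_center's own x axis and vertical above 3.05 rad and height (world z) of scraper_center between 0.029 and 0.037 m and horizontal distance between scraper_center and pan above 0.09 m and contact force between the fingers and scraper below 0.1 N), for 0.3 s.
2. the held scraper, upright (within 15 degrees), bears on the tray floor between its walls with 1 N or more (contact force between scraper and tray above 1 N and contact force between the fingers and scraper above 1 N and angle between scraper_center's own x axis and vertical above 2.88 rad and height (world z) of scraper_center below 0.084 m and x of scraper_center in the frame of tray between -0.12 and 0.12 m and y of scraper_center in the frame of tray between -0.03 and 0.03 m), for 0.2 s.
3. all five chips are in the pan (x of chip0_center in the frame of pan between -0.066 and 0.066 m and y of chip0_center in the frame of pan between -0.071 and 0.071 m and height (world z) of each of chip0_center, chip1_center, chip2_center, chip3_center, chip4_center below 0.044 m and x of chip1_center in the frame of pan between -0.066 and 0.066 m and y of chip1_center in the frame of pan between -0.071 and 0.071 m and x of chip2_center in the frame of pan between -0.066 and 0.066 m and y of chip2_center in the frame of pan between -0.071 and 0.071 m and x of chip3_center in the frame of pan between -0.066 and 0.066 m and y of chip3_center in the frame of pan between -0.071 and 0.071 m and x of chip4_center in the frame of pan between -0.066 and 0.066 m and y of chip4_center in the frame of pan between -0.071 and 0.071 m), for 0.2 s.
At the end, for the whole second after the job is handed in: All five chips lie inside the pan (heaped or not, below the level of the tray floor); the scraper stands upright on its blade on the counter (within 5 degrees), outside tray and pan (its centre more than 90 mm from the pan's centre), at rest and let go (all of step 1 and all of step 3 and linear speed of scraper below 0.02 m/s); the robot touches nothing.
It fails at once if the gripper touches a chip (over 1 N) (contact force between the fingers and chip0 above 1 N or contact force between the fingers and chip1 above 1 N or contact force between the fingers and chip2 above 1 N or contact force between the fingers and chip3 above 1 N or contact force between the fingers and chip4 above 1 N).
It fails at once if the scraper is leaned on the tray with more than 30 N (contact force between scraper and tray above 30 N).
It fails at once if bowl, cup or jar is moved more than 20 mm (distance of any of bowl, cup, shaker from where it was at the start of the episode above 0.02 m).
It also fails if it takes over 72 s, if anything falls off the work surface, if the arm or the gripper's body presses on something with over 40 N, if the wrist force passes 120 N, or if a joint passes its speed limit or range.

## Working session

There is one attempt and no reset: what is moved stays moved. The work goes in short steps, Python scripts to look and compute and a tool call to move; the robot and the scene stay as the last step left them, time stands still between calls to the robot, and variables do not carry over. Pictures are saved under pics/ and viewed, about 8 in all and at most 12, crops included, and the job is handed in when it is done.

Besides the shell and the picture viewer there is one more tool, called after "Request:" as name(argument=value, ...) on one line, values as JSON. drive_tool: Moves the arm, as the interface text tells. Its arguments: {"type":"object","properties":{"series":{"type":"array"},"force":{"type":"number"}},"required":["series"]}

```bash
mkdir -p pics
cat > h.py <<'E'
import cv2, numpy as np
from station import bot
from scipy.spatial.transform import Rotation as R
def cam(n):
    c=bot.read_camera(n); c['n']=n; return c
def save(c,f): cv2.imwrite('pics/'+f,c['pixels'])
def ray(c,uv,z):
    K=np.array(c['camera_matrix'],float);D=np.array(c['distortion'],float)
    M=cv2.Rodrigues(np.array(c['rvec'],float))[0];t=np.array(c['tvec'],float).ravel()
    p=cv2.undistortPoints(np.array(uv,float).reshape(-1,1,2),K,D).reshape(-1,2)
    d=np.c_[p,np.ones(len(p))]@M; o=-M.T@t
    return o+d*((z-o[2])/d[:,2])[:,None]
def proj(c,P):
    return cv2.projectPoints(np.array(P,float).reshape(-1,1,3),np.array(c['rvec'],float),np.array(c['tvec'],float),np.array(c['camera_matrix'],float),np.array(c['distortion'],float))[0].reshape(-1,2)
E
python3 - <<'E'
from h import *
for n in('top','side'):
    c=cam(n);save(c,n+'0.png');M=cv2.Rodrigues(np.array(c['rvec'],float))[0];print(n,-M.T@np.array(c['tvec']).ravel())
o=bot.get_obs();print(o['eef_pos'],o['tool_rot'],o['t'])
E
```

```text
top [0.48874931 0.03197838 0.90430692]
side [0.46375475 0.89908318 0.68798547]
[0.25255523 0.62542724 0.25240764] [-1.08072929e-04  1.90689462e-01  9.81650040e-01 -8.46540881e-04] 0.1
```

View pics/top0.png

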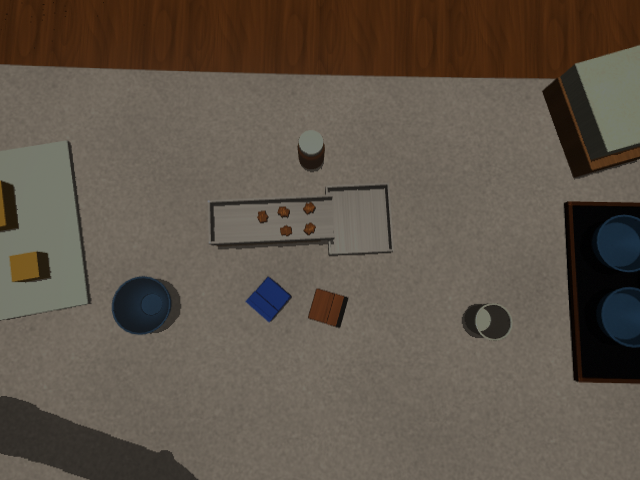

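View pics/side0.png

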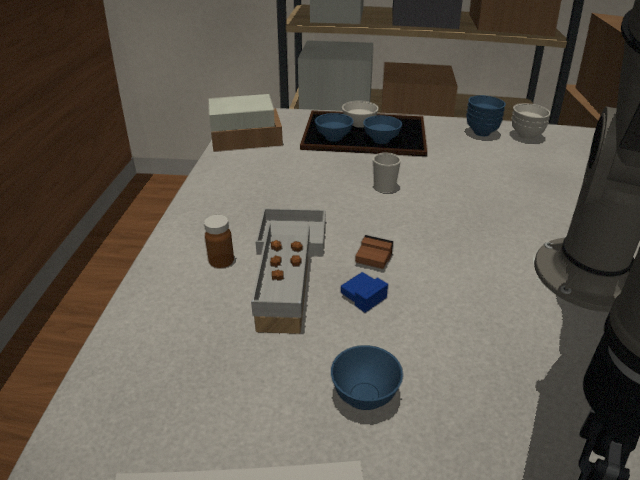

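The top picture shows the tray at about (211–333, 198–244), the pan at (327–391, 185–255), the wooden scraper at (328, 308) and the blue look-alike at (269, 299). The bowl is at (142, 305), the cup at (488, 321) and the jar at (311, 150). Next I'll measure these.

```bash
cat > m.py <<'E'
from h import *
c=cam('top');s=cam('side');im=c['pixels']
print('axes',ray(c,[[320,240],[420,240],[320,340]],0).round(3).tolist())
hsv=cv2.cvtColor(im,cv2.COLOR_BGR2HSV)
brown=cv2.inRange(hsv,(0,110,50),(16,255,255))
n,l,st,ce=cv2.connectedComponentsWithStats(brown[100:400,150:450].copy())
for i in range(1,n):
    if st[i,4]>25:
        uv=ce[i]+[150,100]; print('brown',st[i,4],uv.round(1),ray(c,uv,.051).round(4))
# scraper: whole outline at mid
m=np.zeros_like(brown);m[280:335,300:355]=((hsv[280:335,300:355,1]>90)&(hsv[280:335,300:355,2]>15))*255
ct=max(cv2.findContours(m,0,2)[0],key=cv2.contourArea);r=cv2.minAreaRect(ct);b=cv2.boxPoints(r)
print('scr',r,b.tolist(),ray(c,b,.018).round(4).tolist())
k=cv2.resize(im[270:340,285:365],None,fx=6,fy=6,interpolation=2)
t=cv2.resize(im[180:262,205:395],None,fx=4,fy=4,interpolation=2)
o=np.zeros((760,768,3),np.uint8);o[:420,:480]=k;o[425:425+328,:760]=t
si=s['pixels'];o[:240,485:485+280]=cv2.resize(si[225:275,345:403],(280,240),interpolation=2)
cv2.imwrite('pics/crop.png',cv2.resize(np.clip(o.astype(int)*2,0,255).astype(np.uint8),(606,600)))
E
python3 m.py
```

```text
axes [[0.593, 0.02, 0.0], [0.596, -0.189, 0.0], [0.389, 0.017, 0.0]]
brown 83 [308.6 207.4] [[0.6514 0.0443 0.051 ]]
brown 84 [283.  211.2] [[0.6429 0.0947 0.051 ]]
brown 87 [261.8 216.2] [[0.632  0.1361 0.051 ]]
brown 86 [309.2 228.1] [[0.61   0.0422 0.051 ]]
brown 88 [285.5 230.4] [[0.6046 0.0888 0.051 ]]
brown 884 [325.6 306.9] [[0.4572 0.0076 0.051 ]]
scr ((325.8646545410156, 306.960205078125), (29.627464294433594, 31.489761352539062), 16.389541625976562) [[307.2101745605469, 317.8853759765625], [316.0955505371094, 287.6751708984375], [344.5191345214844, 296.0350341796875], [335.6337585449219, 326.2452392578125]] [[0.4337, 0.0431, 0.018], [0.4938, 0.0264, 0.018], [0.4781, -0.031, 0.018], [0.4182, -0.0138, 0.018]]
```

View pics/crop.png

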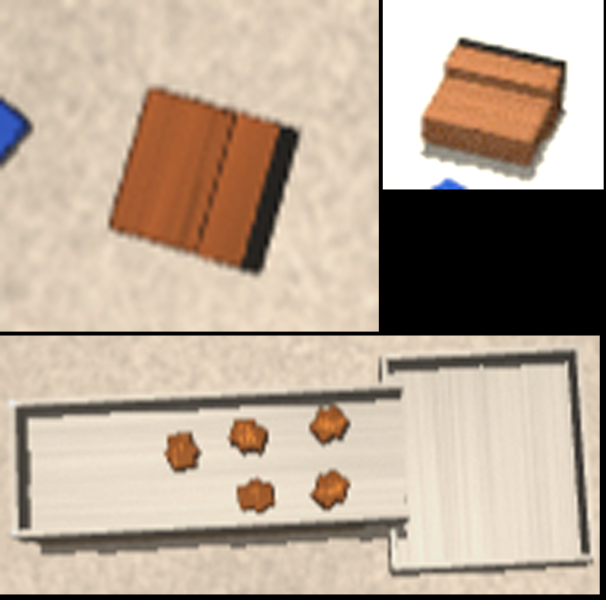

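The crop shows the scraper with its black blade on the right (−y side) and its fin on the left. The five chips are in the tray, and its open end faces right (−y). I'll work out the geometry from the crop corners.

```bash
cat >> h.py <<'E'
def mv(pos,Rt):
    "shift (mm, tool axes as they stand) and rotvec (tool) from measured pose to target"
    o=bot.get_obs();q=o['tool_rot'];R0=R.from_quat([q[1],q[2],q[3],q[0]])
    w=(R0.inv()*Rt).as_rotvec()
    print('t',round(o['t'],2),'shift first',(R0.inv().apply(np.array(pos)-o['eef_pos'])*1000).round(1),'then turn',w.round(4),'| turn first, then shift',(Rt.inv().apply(np.array(pos)-o['eef_pos'])*1000).round(1),'F',np.round(o['contact_force'],1))
def frame(z,y):
    z=np.array(z,float);z/=np.linalg.norm(z);y=np.array(y,float);y-=z*(y@z);y/=np.linalg.norm(y)
    return R.from_matrix(np.c_[np.cross(y,z),y,z])
E
python3 - <<'E'
from h import *
c=cam('top')
sc=lambda P,ox,oy,y0,s:[[ox+u/s,oy+(v-y0)/s] for u,v in P]
f=ray(c,sc([(150,88),(110,227)],285,270,0,4.735),.028)
b=ray(c,sc([(298,129),(260,271)],285,270,0,4.735),.036)
print('fin',f.round(4).tolist(),'blade',b.round(4).tolist())
print('w',np.linalg.norm(f[0]-f[1]),np.linalg.norm(b[0]-b[1]),'len',np.linalg.norm((f.mean(0)-b.mean(0))[:2]))
ctr=(f.mean(0)+b.mean(0))/2;h=b.mean(0)-f.mean(0);print('ctr',ctr,'h',np.degrees(np.arctan2(h[1],h[0])),'ydir',np.degrees(np.arctan2(*(f[0]-f[1])[1::-1])))
T=ray(c,sc([(15,402),(15,538),(408,524),(401,388)],205,180,335.5,3.157),.075)
print('tray',T.round(4).tolist(),[np.linalg.norm(T[i]-T[i-1]).round(4) for i in range(4)])
P=ray(c,sc([(383,357),(576,351),(591,564),(392,573)],205,180,335.5,3.157),.034)
print('pan',P.round(4).tolist(),P.mean(0),[np.linalg.norm(P[i]-P[i-1]).round(4) for i in range(4)])
hv=P.mean(0)-(T[0]+T[1])/2;print('tray dir',np.degrees(np.arctan2(hv[1],hv[0])),np.linalg.norm(hv[:2]))
E
```

```text
fin [[0.492, 0.0253, 0.028], [0.4343, 0.041, 0.028]] blade [[0.4761, -0.0365, 0.036], [0.4179, -0.0213, 0.036]]
w 0.05983336291819126 0.06013866706732072 len 0.06408537420391978
ctr [0.45507149 0.00212414 0.032     ] h -104.58362386742705 ydir -15.185187901266092
tray [[0.6555, 0.2337, 0.075], [0.5724, 0.2299, 0.075], [0.5851, -0.0063, 0.075], [0.6689, -0.0009, 0.075]] [np.float64(0.235), np.float64(0.0832), np.float64(0.2366), np.float64(0.0839)]
pan [[0.6979, 0.0093, 0.034], [0.7042, -0.1152, 0.034], [0.5665, -0.1245, 0.034], [0.5585, 0.0015, 0.034]] [ 0.63179152 -0.05721175  0.034     ] [np.float64(0.1396), np.float64(0.1246), np.float64(0.1381), np.float64(0.1263)]
tray dir -86.46327914952184 0.2895894468870299
```

```bash
cat > p.py <<'E'
from h import *
a=np.radians(-104.8);h=np.array([np.cos(a),np.sin(a),0]);yb=np.array([-h[1],h[0],0]);Z=np.array([0,0,1.])
al=np.radians(30);d=-np.cos(al)*Z+np.sin(al)*h
Rg=frame(d,yb); C=np.array([.455,.002,.0])
G=C-.005*h+.024*Z-.003*d
Rs=frame(-np.cos(al)*h-np.sin(al)*Z,yb)  # standing
Rv=frame(-Z,yb)
E
python3 - <<'E'
from p import *
print(G,yb);mv(G+[0,0,.2],Rv);mv(G-.15*d,Rg);print((Rg.inv()*Rs).as_rotvec(),(Rv.inv()*Rg).as_rotvec())
E
```

```text
[0.4566604  0.00828435 0.02659808] [ 0.96682339 -0.25544576  0.        ]
t 0.25 shift first [-420.3 -496.1   26.7] then turn [-7.0000e-04  7.0000e-04  1.4453e+00] | turn first, then shift [-544.8  355.    26.2] F [ 0.3  0.8 -0.2]
t 0.25 shift first [-410.9 -421.6   96.7] then turn [ 0.3771 -0.4277  1.4099] | turn first, then shift [-358.7  355.   318.3] F [ 0.3  0.8 -0.2]
[0.00000000e+00 1.57079633e+00 3.08286933e-17] [ 0.         -0.52359878  0.        ]
```

Request:
drive_tool(series=[1, -35, -41.3, 0, 0, 0, 0, 1, -35, -41.3, 0, 0, 0, 0, 1, -35, -41.3, 0, 0, 0, 0, 1, -35, -41.3, 0, 0, 0, 0, 1, -35, -41.3, 0, 0, 0, 0, 1, -35, -41.3, 0, 0, 0, 0, 1, -35, -41.3, 0, 0, 0, 0, 1, -35, -41.3, 0, 0, 0, 0, 1, -35, -41.3, 0, 0, 0, 0, 1, -35, -41.3, 0, 0, 0, 0, 1, -35, -41.3, 0, 0, 0, 0, 1, -35, -41.3, 0, 0, 0, 0], force=40)

```text
t: 1.75
eef_pos: [0.457, 0.0074, 0.2536]
tool_rot: [0.0, 0.191, 0.982, 0.0]
contact_force: [0.2, -0.1, 0.6]
gripper_width: 0.999
```

Request:
drive_tool(series=[1, 0, 0, 0, 0, 0, 0.145, 1, 0, 0, 0, 0, 0, 0.145, 1, 0, 0, 0, 0, 0, 0.145, 1, 0, 0, 0, 0, 0, 0.145, 1, 0, 0, 0, 0, 0, 0.145, 1, 0, 0, 0, 0, 0, 0.145, 1, 0, 0, 0, 0, 0, 0.145, 1, 0, 0, 0, 0, 0, 0.145, 1, 0, 0, 0, 0, 0, 0.145, 1, 0, 0, 0, 0, 0, 0.145, 1, 0, 0, 0, 0, 0, 0])

```text
t: 3.12
eef_pos: [0.4566, 0.0091, 0.2533]
tool_rot: [-0.0, 0.793, 0.609, 0.0]
contact_force: [0.2, -0.2, -0.0]
gripper_width: 1.002
```

Run:
```python
from p import *
o=bot.get_obs();print(o['eef_pos'],o['q']);mv(G+[0,0,.2],Rv);mv(G-.15*d,Rg);mv(G+[0,0,.2],Rs)
```

```text
[0.45655792 0.00913405 0.25334407] [-0.65076568  0.10946398  0.53971396  2.08360537 -0.06847814  0.96498671
 -0.3363276 ]
t 3.12 shift first [-0.8  0.3 26.7] then turn [ 0.     -0.0001 -0.0034] | turn first, then shift [-0.8  0.3 26.7] F [ 0.2 -0.2 -0. ]
t 3.12 shift first [74.2  0.1 96.9] then turn [-0.0008 -0.5237 -0.0033] | turn first, then shift [112.7   0.3  46.8] F [ 0.2 -0.2 -0. ]
t 3.12 shift first [-0.8  0.3 26.7] then turn [ 0.0018  1.0471 -0.003 ] | turn first, then shift [-23.6   0.3  12.7] F [ 0.2 -0.2 -0. ]
```

Request:
drive_tool(series=[1, 0, 0, 0, 0, -0.131, 0, 1, 0, 0, 0, 0, -0.131, 0, 1, 0, 0, 0, 0, -0.131, 0, 1, 0, 0, 0, 0, -0.131, 0, 1, 28.2, 0, 11.7, 0, 0, 0, 1, 28.2, 0, 11.7, 0, 0, 0, 1, 28.2, 0, 11.7, 0, 0, 0, 1, 28.2, 0, 11.7, 0, 0, 0, 1, 0, 0, 30, 0, 0, 0, 1, 0, 0, 30, 0, 0, 0, 1, 0, 0, 20, 0, 0, 0, 1, 0, 0, 0, 0, 0, 0])

```text
t: 4.62
eef_pos: [0.4646, 0.0413, 0.0864]
tool_rot: [0.157, 0.766, 0.588, -0.207]
contact_force: [0.0, 0.7, -0.3]
gripper_width: 0.997
```

Run:
```python
from p import *
mv(G,Rg)
c=cam('top');s=cam('side')
o=np.hstack([cv2.resize(c['pixels'][200:380,220:420],(400,360)),cv2.resize(s['pixels'][170:350,290:490],(400,360))])
cv2.imwrite('pics/pre.png',np.clip(o.astype(int)*1.7,0,255).astype(np.uint8))
```

```text
t 4.62 shift first [ 0.7  1.1 68.7] then turn [-0.0045  0.0024 -0.0016] | turn first, then shift [ 0.5  0.7 68.7] F [ 0.   0.7 -0.3]
```

View pics/pre.png

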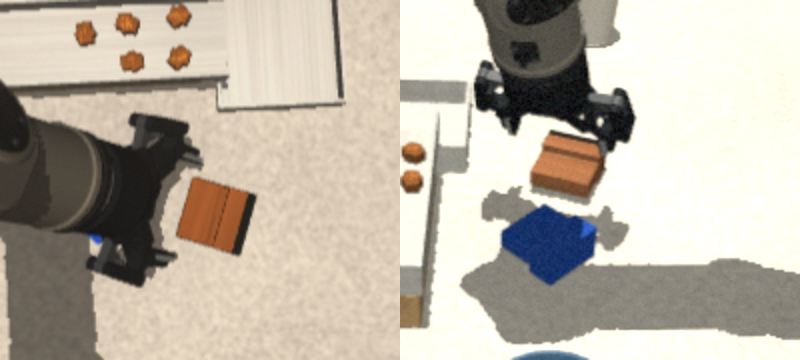

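The gripper straddles the block squarely, and the blue decoy is clear below. I'll go in and close.

Request:
drive_tool(series=[1, 0, 0, 20, 0, 0, 0, 1, 0, 0, 20, 0, 0, 0, 1, 0, 0, 16, 0, 0, 0, 1, 0, 1, 12, 0, 0, 0, 1, 0, 0, 0, 0, 0, 0, -1, 0, 0, 0, 0, 0, 0, -1, 0, 0, 0, 0, 0, 0, -1, 0, 0, 0, 0, 0, 0, -1, 0, 0, 0, 0, 0, 0, -1, 0, 0, 0, 0, 0, 0, -1, 0, 0, 0, 0, 0, 0])

```text
t: 6.1
eef_pos: [0.458, 0.0096, 0.0287]
tool_rot: [0.158, 0.767, 0.588, -0.205]
contact_force: [-0.4, 2.2, 6.3]
gripper_width: 0.713
```

Request:
drive_tool(series=[-1, -5, 0, -8.7, 0, 0, 0, -1, -20, 0, -34.6, 0, 0, 0, -1, -20, 0, -34.6, 0, 0, 0, -1, -20, 0, -34.6, 0, 0, 0, -1, 0, 0, 0, 0, 0, 0], force=60)

```text
t: 6.72
eef_pos: [0.459, 0.0094, 0.1604]
tool_rot: [0.158, 0.768, 0.587, -0.203]
contact_force: [1.0, 0.7, -2.6]
gripper_width: 0.715
```

Request:
drive_tool(series=[-1, 0, 0, 0, 0, 0.143, 0, -1, 0, 0, 0, 0, 0.143, 0, -1, 0, 0, 0, 0, 0.143, 0, -1, 0, 0, 0, 0, 0.143, 0, -1, 0, 0, 0, 0, 0.143, 0, -1, 0, 0, 0, 0, 0.143, 0, -1, 0, 0, 0, 0, 0.143, 0, -1, 0, 0, 0, 0, 0.143, 0, -1, 0, 0, 0, 0, 0.143, 0, -1, 0, 0, 0, 0, 0.143, 0, -1, 0, 0, 0, 0, 0.141, 0, -1, 0, 0, 0, 0, 0, 0])

```text
t: 8.22
eef_pos: [0.4564, 0.0076, 0.1553]
tool_rot: [-0.305, 0.69, 0.525, 0.395]
contact_force: [-0.3, 0.5, -2.7]
gripper_width: 0.714
```

Run:
```python
from p import *
o=bot.get_obs();print(o['eef_pos'],o['q']);mv(np.array([.47,-.10,.12]),Rs)
c=cam('top');s=cam('side')
o=np.hstack([cv2.resize(c['pixels'][180:380,220:420],(400,400)),cv2.resize(s['pixels'][120:320,290:490],(400,400))])
cv2.imwrite('pics/held.png',np.clip(o.astype(int)*1.7,0,255).astype(np.uint8))
```

```text
[0.45642734 0.00760577 0.15530655] [ 0.37937952  0.55326326  0.06378553  2.22089192 -1.23081846  1.17183223
  1.1743714 ]
t 8.22 shift first [-80.6  41.7 -69.1] then turn [ 0.0042  0.0022 -0.0098] | turn first, then shift [-80.9  40.6 -69.4] F [-0.3  0.5 -2.7]
```

View pics/held.png

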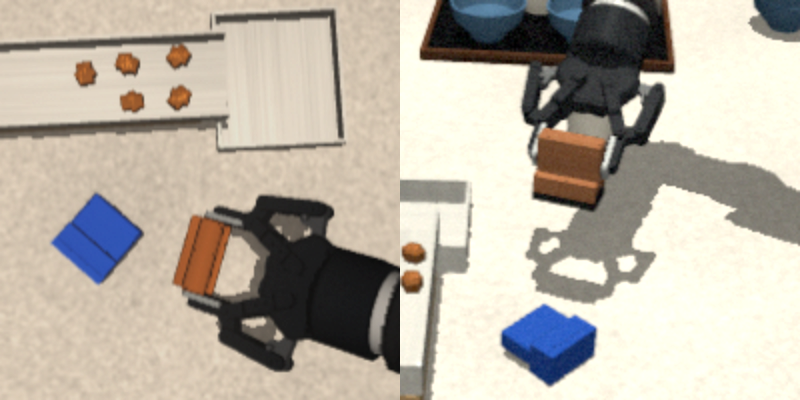

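The block is held upright with its blade down, and the arm reached the pose. I'll lower it to just above the counter.

Request:
drive_tool(series=[-1, -17.5, 0, -30.3, 0, 0, 0, -1, -23.4, 0, 13.5, 0, 0, 0, -1, -23.4, 0, 13.5, 0, 0, 0, -1, -23.4, 0, 13.5, 0, 0, 0, -1, -14.7, 0, 8.5, 0, 0, 0, -1, -4.3, 0, 2.5, 0, 0, 0, -1, -4.3, 0, 2.5, 0, 0, 0, -1, 0, 0, 0, 0, 0, 0])

```text
t: 9.32
eef_pos: [0.4487, -0.0248, 0.0505]
tool_rot: [-0.304, 0.687, 0.527, 0.397]
contact_force: [0.8, -0.4, -1.7]
gripper_width: 0.707
```

Run:
```python
from p import *
o=bot.get_obs();mv(np.r_[o['eef_pos'][:2],.041],Rs);print(o['eef_pos'],o['contact_force'])
```

```text
t 9.32 shift first [-8.2 -0.   4.7] then turn [ 0.0043  0.0004 -0.0019] | turn first, then shift [-8.2 -0.   4.7] F [ 0.8 -0.4 -1.7]
[ 0.44873175 -0.024812    0.05046614] [ 0.82402768 -0.44075962 -1.69279807]
```

Going down 8 mm in 2 mm rows, then I'll read the force.

Request:
drive_tool(series=[-1, -1.7, 0, 1, 0, 0, 0, -1, -1.7, 0, 1, 0, 0, 0, -1, -1.7, 0, 1, 0, 0, 0, -1, -1.7, 0, 1, 0, 0, 0, -1, 0, 0, 0, 0, 0, 0, -1, 0, 0, 0, 0, 0, 0])

```text
t: 10.07
eef_pos: [0.4485, -0.0247, 0.0423]
tool_rot: [-0.304, 0.687, 0.527, 0.397]
contact_force: [-0.3, 0.3, -2.5]
gripper_width: 0.707
```

Request:
drive_tool(series=[-1, -0.9, 0, 0.5, 0, 0, 0, -1, 0, 0, 0, 0, 0, 0, -1, 0, 0, 0, 0, 0, 0])

```text
t: 10.45
eef_pos: [0.4486, -0.0247, 0.0416]
tool_rot: [-0.304, 0.687, 0.527, 0.397]
contact_force: [-1.0, -1.0, 2.1]
gripper_width: 0.708
```

Request:
drive_tool(series=[-1, -0.9, 0, 0.5, 0, 0, 0, -1, 0, 0, 0, 0, 0, 0, -1, 0, 0, 0, 0, 0, 0])

```text
t: 10.82
eef_pos: [0.4486, -0.0246, 0.0404]
tool_rot: [-0.304, 0.687, 0.527, 0.397]
contact_force: [-1.5, -1.1, 4.9]
gripper_width: 0.712
```

Contact is at about 5 N. I'll let go and back out.

Request:
drive_tool(series=[1, 0, 0, 0, 0, 0, 0, 1, 0, 0, 0, 0, 0, 0, 1, 0, 0, 0, 0, 0, 0, 1, 0, 0, 0, 0, 0, 0, 1, 0, 0, -15, 0, 0, 0, 1, 0, 0, -30, 0, 0, 0, 1, 0, 0, -40, 0, 0, 0, 1, 35, 0, -20, 0, 0, 0, 1, 50, 0, -30, 0, 0, 0, 1, 50, 0, -30, 0, 0, 0, 1, 0, 0, 0, 0, 0, 0])

```text
t: 12.2
eef_pos: [0.4297, -0.0994, 0.2436]
tool_rot: [-0.3, 0.687, 0.528, 0.398]
contact_force: [0.4, -0.1, -0.5]
gripper_width: 1.006
```

```bash
cat > q.py <<'E'
from h import *
import sys
c=cam('top');s=cam('side')
o=np.hstack([cv2.resize(c['pixels'][190:350,200:400],(400,320)),cv2.resize(s['pixels'][190:350,240:440],(400,320))])
k=c['pixels'][280:340,310:370]
o2=np.hstack([cv2.resize(c['pixels'][270:340,290:390],(400,280),interpolation=2),cv2.resize(s['pixels'][210:280,330:430],(400,280),interpolation=2)])
cv2.imwrite('pics/'+sys.argv[1],np.clip(np.vstack([o,o2]).astype(int)*1.7,0,255).astype(np.uint8))
hsv=cv2.cvtColor(c['pixels'],cv2.COLOR_BGR2HSV)
for n,cc,(x0,x1,y0,y1) in(('top',c,(290,390,262,350)),('side',s,(330,430,200,285))):
    hs=cv2.cvtColor(cc['pixels'],cv2.COLOR_BGR2HSV);m=np.zeros(hs.shape[:2],np.uint8)
    m[y0:y1,x0:x1]=cv2.inRange(hs,(0,110,20),(18,255,255))[y0:y1,x0:x1]
    ct=max(cv2.findContours(m,0,2)[0],key=cv2.contourArea);r=cv2.minAreaRect(ct);print(n,cv2.contourArea(ct),cv2.approxPolyDP(ct,2,True).reshape(-1,2).tolist())
    if n=='top':
        b=ray(c,cv2.boxPoints(r),.066);print(b.round(4).tolist())
E
python3 q.py stand.png
```

```text
top 527.5 [[332, 292], [324, 321], [340, 326], [348, 297]]
[[0.4282, 0.0135, 0.066], [0.4865, -0.0025, 0.066], [0.4777, -0.0358, 0.066], [0.4195, -0.0195, 0.066]]
side 831.5 [[365, 225], [362, 229], [360, 253], [387, 259], [391, 247], [391, 231]]
```

View pics/stand.png

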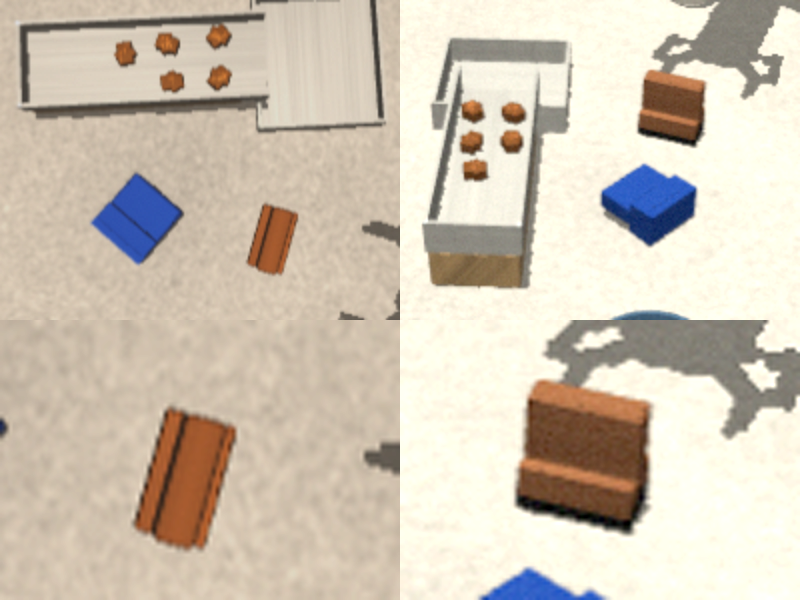

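It stands upright on its blade and is clear of the gripper. Next is the vertical regrasp by the fin, with the jaws along the block's thickness.

```bash
cat >> p.py <<'E'
Rf=frame(-Z,-h)
S=np.array([.4513,-.0143,0])
E
python3 - <<'E'
from p import *
c=cam('top');e=ray(c,[[341.5,295.2],[335.2,326.2]],.066);print(e.round(4),e.mean(0),np.linalg.norm(e[0]-e[1]))
for x in(1,-1):
  o=proj(c,[S+x*.031*yb+.066*Z]);print(o)
mv(S+.2*Z,Rf)
mv(S+.2*Z,Rv)
print((Rv.inv()*Rf).as_rotvec())
E
```

```text
[[ 0.4802 -0.0218  0.066 ]
 [ 0.4221 -0.0105  0.066 ]] [ 0.45115061 -0.01619111  0.066     ] 0.05913837279988912
[[341.70252157 294.6212311 ]]
[[332.99057267 326.59631217]]
t 12.35 shift first [ 9.2  0.4 94.7] then turn [ 0.8172 -0.8138 -1.4176] | turn first, then shift [-0.8 86.6 39.4] F [0.8 1.7 0.4]
t 12.35 shift first [ 9.2  0.4 94.7] then turn [ 0.0022 -1.0465 -0.005 ] | turn first, then shift [86.6  0.8 39.4] F [0.8 1.7 0.4]
[ 0.          0.         -1.57079633]
```

Request:
drive_tool(series=[1, 0, 0, 0, 0, -0.15, 0, 1, 0, 0, 0, 0, -0.15, 0, 1, 0, 0, 0, 0, -0.15, 0, 1, 0, 0, 0, 0, -0.15, 0, 1, 0, 0, 0, 0, -0.15, 0, 1, 0, 0, 0, 0, -0.15, 0, 1, 0, 0, 0, 0, -0.147, 0, 1, 40, 0, 0, 0, 0, 0, 1, 45, 0, 0, 0, 0, 0, 1, 0, 0, 0, 0, 0, 0])

```text
t: 13.6
eef_pos: [0.4509, -0.0123, 0.2381]
tool_rot: [-0.001, 0.792, 0.611, -0.001]
contact_force: [-0.4, -0.3, 1.1]
gripper_width: 0.993
```

Request:
drive_tool(series=[1, 0, 0, 0, 0, 0, -0.143, 1, 0, 0, 0, 0, 0, -0.143, 1, 0, 0, 0, 0, 0, -0.143, 1, 0, 0, 0, 0, 0, -0.143, 1, 0, 0, 0, 0, 0, -0.143, 1, 0, 0, 0, 0, 0, -0.143, 1, 0, 0, 0, 0, 0, -0.143, 1, 0, 0, 0, 0, 0, -0.143, 1, 0, 0, 0, 0, 0, -0.143, 1, 0, 0, 0, 0, 0, -0.143, 1, 0, 0, 0, 0, 0, -0.141, 1, 0, 0, 0, 0, 0, 0])

```text
t: 15.1
eef_pos: [0.4502, -0.0167, 0.2385]
tool_rot: [-0.001, 0.132, 0.991, -0.001]
contact_force: [0.4, -0.6, 0.1]
gripper_width: 1.003
```

```bash
sed -i 's/^S=.*/S=np.array([.4512,-.0153,0])/' p.py
python3 - <<'E'
from p import *
print(bot.get_obs()['eef_pos'],bot.get_obs()['q']);mv(S+.054*Z,Rf)
E
```

```text
[ 0.45018636 -0.01668541  0.23846656] [-0.0848902   0.12529475 -0.01836224  2.08258047  0.00325234  0.93670996
  1.20017794]
t 15.1 shift first [ -1.1   1.9 184.5] then turn [-0.0014 -0.0027 -0.0073] | turn first, then shift [ -0.6   1.6 184.5] F [ 0.4 -0.6  0.1]
```

Request:
drive_tool(series=[1, -1, 1.8, 40, 0, 0, 0, 1, 0, 0, 40, 0, 0, 0, 1, 0, 0, 40, 0, 0, 0, 1, 0, 0, 30, 0, 0, 0, 1, 0, 0, 20, 0, 0, 0, 1, 0, 0, 14, 0, 0, 0, 1, 0, 0, 0, 0, 0, 0])

```text
t: 15.98
eef_pos: [0.4517, -0.0143, 0.0548]
tool_rot: [-0.001, 0.132, 0.991, -0.0]
contact_force: [-0.8, -0.1, 0.3]
gripper_width: 1.0
```

Request:
drive_tool(series=[-1, 0, 0, 0, 0, 0, 0, -1, 0, 0, 0, 0, 0, 0, -1, 0, 0, 0, 0, 0, 0, -1, 0, 0, 0, 0, 0, 0, -1, 0, 0, 0, 0, 0, 0, -1, 0, 0, 0, 0, 0, 0, -1, 0, 0, 0, 0, 0, 0], force=60)

```text
t: 16.85
eef_pos: [0.4527, -0.014, 0.0558]
tool_rot: [0.0, 0.131, 0.991, 0.0]
contact_force: [-0.8, -1.6, 2.7]
gripper_width: 0.226
```

```bash
cat >> p.py <<'E'
b_=np.radians(-86.8);u=np.array([np.cos(b_),np.sin(b_),0])
TC=np.array([.6205,.1141,0]) # tray centre
Rt=frame(-Z,-u)
E
python3 - <<'E'
from p import *
# refine: where does the pan centre (measured) fall in the tray frame
P=np.array([.6318,-.0572,0])-TC;print(P@u,P@np.cross(Z,u))
o=bot.get_obs();print(o['eef_pos']);mv(TC-.078*u+.19*Z,Rt)
E
```

```text
0.17166368591079612 0.0017201568299273795
[ 0.45273449 -0.01395109  0.05575046]
t 16.85 shift first [-104.4  241.3 -134.2] then turn [ 1.000e-04  5.000e-04 -3.187e-01] | turn first, then shift [-174.7  196.5 -134.2] F [-0.8 -1.6  2.7]
```

Request:
drive_tool(series=[-1, 0, 0, -14, 0, 0, 0, -1, 0, 0, -40, 0, 0, 0, -1, 0, 0, -40, 0, 0, 0, -1, 0, 0, -40, 0, 0, 0, -1, -26, 60, 0, 0, 0, 0, -1, -26, 60, 0, 0, 0, 0, -1, -26, 60, 0, 0, 0, 0, -1, -26, 60, 0, 0, 0, 0, -1, 0, 0, 0, 0, 0, -0.106, -1, 0, 0, 0, 0, 0, -0.106, -1, 0, 0, 0, 0, 0, -0.106, -1, 0, 0, 0, 0, 0, 0])

```text
t: 18.35
eef_pos: [0.6074, 0.1815, 0.1897]
tool_rot: [-0.001, -0.027, 1.0, -0.0]
contact_force: [0.7, -0.7, -2.4]
gripper_width: 0.227
```

Run:
```python
from p import *
o=bot.get_obs();print(o['eef_pos'],o['q'][6]);mv(TC-.078*u+.12*Z,Rt)
c=cam('top');s=cam('side')
o=np.hstack([cv2.resize(c['pixels'][160:280,190:410],(440,240)),cv2.resize(s['pixels'][180:340,220:340],(360,480))[:240*2:2]]) if 0 else None
A=cv2.resize(c['pixels'][150:270,190:400],(420,240));B=cv2.resize(s['pixels'][150:340,220:400],(360,380));o=np.zeros((380,780,3),np.uint8);o[:240,:420]=A;o[:,420:]=B
cv2.imwrite('pics/over.png',np.clip(o.astype(int)*1.7,0,255).astype(np.uint8))
```

```text
[0.607445   0.18145291 0.18967836] 1.1687349669361389
t 18.35 shift first [-9.3 10.1 69.7] then turn [-0.0002 -0.0012 -0.0017] | turn first, then shift [-9.3 10.  69.7] F [ 0.7 -0.7 -2.4]
```

View pics/over.png

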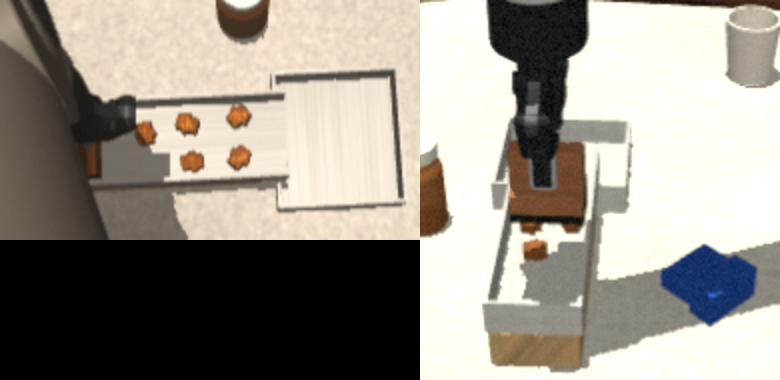

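The block hangs over the closed half of the tray, with all chips ahead of it. I'll check the tray's lateral position from the side view before lowering.

Run:
```python
from p import *
s=cam('side');e=ray(s,[[252.5,303],[300,301.5]],.075);print(e.round(4),np.linalg.norm(e[0]-e[1]),e.mean(0),TC-.12*u)
```

```text
[[0.6516 0.2406 0.075 ]
 [0.5729 0.2277 0.075 ]] 0.07977081391132948 [0.61227509 0.23415866 0.075     ] [0.61380142 0.23391289 0.        ]
```

Request:
drive_tool(series=[-1, -9, 10, 0, 0, 0, 0, -1, 0, 0, 20, 0, 0, 0, -1, 0, 0, 20, 0, 0, 0, -1, 0, 0, 0, 0, 0, 0])

```text
t: 19.0
eef_pos: [0.6144, 0.1913, 0.1463]
tool_rot: [-0.003, -0.028, 1.0, -0.001]
contact_force: [-0.2, -0.1, -2.2]
gripper_width: 0.228
```

Request:
drive_tool(series=[-1, 0, 0, 14, 0, 0, 0, -1, 0, 0, 14, 0, 0, 0, -1, 0, 0, 10, 0, 0, 0, -1, 0, 0, 3, 0, 0, 0, -1, 0, 0, 0, 0, 0, 0, -1, 0, 0, 0, 0, 0, 0])

```text
t: 19.75
eef_pos: [0.6169, 0.1924, 0.1092]
tool_rot: [0.0, -0.028, 1.0, 0.0]
contact_force: [0.3, 1.0, -3.3]
gripper_width: 0.223
```

Request:
drive_tool(series=[-1, 0, 0, 1.5, 0, 0, 0, -1, 0, 0, 1.5, 0, 0, 0, -1, 0, 0, 1, 0, 0, 0, -1, 0, 0, 0, 0, 0, 0, -1, 0, 0, 0, 0, 0, 0])

```text
t: 20.38
eef_pos: [0.6165, 0.1922, 0.1046]
tool_rot: [0.0, -0.028, 1.0, 0.0]
contact_force: [0.4, 0.8, -2.3]
gripper_width: 0.225
```

Request:
drive_tool(series=[-1, 0, 0, 1.5, 0, 0, 0, -1, 0, 0, 1, 0, 0, 0, -1, 0, 0, 1, 0, 0, 0, -1, 0, 0, 0, 0, 0, 0, -1, 0, 0, 0, 0, 0, 0])

```text
t: 21.0
eef_pos: [0.6165, 0.1922, 0.1014]
tool_rot: [0.0, -0.028, 1.0, 0.0]
contact_force: [-2.3, -0.5, 1.7]
gripper_width: 0.223
```

Request:
drive_tool(series=[-1, 0, 0, 1, 0, 0, 0, -1, 0, 0, 0.5, 0, 0, 0, -1, 0, 0, 0, 0, 0, 0, -1, 0, 0, 0, 0, 0, 0, -1, 0, 0, 0, 0, 0, 0])

```text
t: 21.62
eef_pos: [0.6165, 0.1922, 0.0999]
tool_rot: [0.0, -0.028, 1.0, -0.0]
contact_force: [-3.1, -0.9, 5.4]
gripper_width: 0.227
```

Run:
```python
from p import *
o=bot.get_obs();print(o['eef_pos'],o['contact_force']);mv(TC+.06*u+.0998*Z,Rt);mv(TC+.128*u+.0998*Z,Rt)
```

```text
[0.61648797 0.19222502 0.09986916] [-3.13208905 -0.93586798  5.35308146]
t 21.62 shift first [ 3.000e-01 -1.382e+02  1.000e-01] then turn [-0.      0.     -0.0007] | turn first, then shift [ 4.000e-01 -1.382e+02  1.000e-01] F [-3.1 -0.9  5.4]
t 21.62 shift first [ 2.000e-01 -2.062e+02  1.000e-01] then turn [-0.      0.     -0.0007] | turn first, then shift [ 4.000e-01 -2.062e+02  1.000e-01] F [-3.1 -0.9  5.4]
```

About 8 N on the floor. Starting the sweep at 8 mm per row.

Request:
drive_tool(series=[-1, 0, -4, 0, 0, 0, 0, -1, 0, -8, 0, 0, 0, 0, -1, 0, -8, 0, 0, 0, 0, -1, 0, -8, 0, 0, 0, 0, -1, 0, -8, 0, 0, 0, 0, -1, 0, -8, 0, 0, 0, 0, -1, 0, -8, 0, 0, 0, 0, -1, 0, -8, 0, 0, 0, 0])

```text
t: 22.62
eef_pos: [0.62, 0.1321, 0.0998]
tool_rot: [0.0, -0.028, 1.0, 0.0]
contact_force: [0.1, 4.7, 5.2]
gripper_width: 0.222
```

Run:
```python
from p import *
o=bot.get_obs();print(o['eef_pos'],o['contact_force']);mv(TC+.128*u+.0998*Z,Rt)
```

```text
[0.61996117 0.13205188 0.09979744] [0.0695683  4.67884398 5.18530778]
t 22.62 shift first [ 3.00e-01 -1.46e+02 -1.00e-01] then turn [ 0.0006  0.0004 -0.0008] | turn first, then shift [   0.5 -146.    -0. ] F [0.1 4.7 5.2]
```

Friction is normal and there is no side load. Continuing to the open end.

Request:
drive_tool(series=[-1, 0, -8, 0, 0, 0, 0, -1, 0, -8, 0, 0, 0, 0, -1, 0, -8, 0, 0, 0, 0, -1, 0, -8, 0, 0, 0, 0, -1, 0, -8, 0, 0, 0, 0, -1, 0, -8, 0, 0, 0, 0, -1, 0, -8, 0, 0, 0, 0, -1, 0, -8, 0, 0, 0, 0, -1, 0, -8, 0, 0, 0, 0, -1, 0, -8, 0, 0, 0, 0])

```text
t: 23.88
eef_pos: [0.6241, 0.0523, 0.0997]
tool_rot: [-0.0, -0.028, 1.0, 0.0]
contact_force: [0.5, 4.7, 5.5]
gripper_width: 0.227
```

Request:
drive_tool(series=[-1, 0, -8, 0, 0, 0, 0, -1, 0, -8, 0, 0, 0, 0, -1, 0, -8, 0, 0, 0, 0, -1, 0, -8, 0, 0, 0, 0, -1, 0, -8, 0, 0, 0, 0, -1, 0, -8, 0, 0, 0, 0, -1, 0, -8, 0, 0, 0, 0, -1, 0, -8, 0, 0, 0, 0, -1, 0, 0, 0, 0, 0, 0, -1, 0, 0, 0, 0, 0, 0])

```text
t: 25.12
eef_pos: [0.6275, -0.0133, 0.0996]
tool_rot: [-0.0, -0.027, 1.0, -0.001]
contact_force: [-0.7, 1.5, 5.3]
gripper_width: 0.222
```

```bash
cat > v.py <<'E'
from p import *
import sys
o=bot.get_obs();print(o['eef_pos'],o['contact_force']);mv(TC+.128*u+.0998*Z,Rt)
c=cam('top');s=cam('side')
A=cv2.resize(c['pixels'][150:330,200:400],(400,360));B=cv2.resize(s['pixels'][150:330,220:420],(400,360))
cv2.imwrite('pics/'+sys.argv[1],np.clip(np.hstack([A,B]).astype(int)*1.7,0,255).astype(np.uint8))
hsv=cv2.cvtColor(c['pixels'],cv2.COLOR_BGR2HSV);br=cv2.inRange(hsv,(0,110,50),(16,255,255))
n,l,st,ce=cv2.connectedComponentsWithStats(br[170:400,200:420].copy())
for i in range(1,n):
    if st[i,4]>15:print('brown',st[i,4],(ce[i]+[200,170]).round(1),ray(c,ce[i]+[200,170],.01).round(3))
E
python3 v.py swept.png
```

```text
[ 0.62746835 -0.01327331  0.09963671] [-0.67752806  1.50334916  5.30573596]
t 25.12 shift first [-0.2 -0.4 -0.2] then turn [-0.0014 -0.0006 -0.0019] | turn first, then shift [-0.2 -0.4 -0.2] F [-0.7  1.5  5.3]
```

View pics/swept.png

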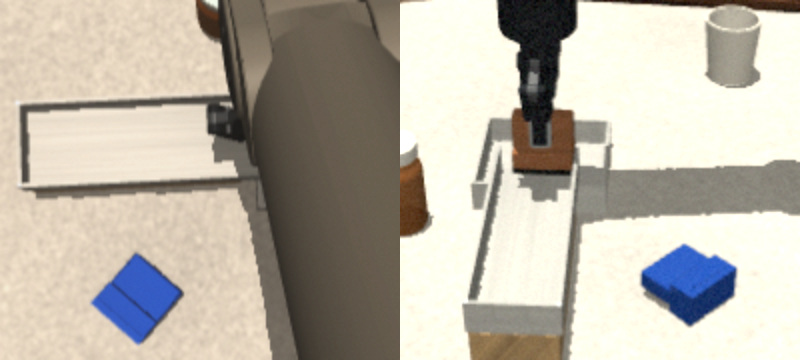

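The tray floor is empty. I'll lift, carry the scraper back over the free counter, and check the pan.

Request:
drive_tool(series=[-1, 0, 0, -5, 0, 0, 0, -1, 0, 0, -25, 0, 0, 0, -1, 0, 0, -30, 0, 0, 0, -1, 0, 0, -30, 0, 0, 0, -1, 40, 0, 0, 0, 0, 0, -1, 50, 0, 0, 0, 0, 0, -1, 50, 0, 0, 0, 0, 0, -1, 37, -8, 0, 0, 0, 0, -1, 0, 0, 0, 0, 0, 0, -1, 0, 0, 0, 0, 0, 0])

```text
t: 26.48
eef_pos: [0.4513, -0.0301, 0.1894]
tool_rot: [-0.0, -0.027, 1.0, -0.0]
contact_force: [-0.4, -0.4, -1.8]
gripper_width: 0.226
```

```bash
sed -i 's/mv(TC+.128.*$/mv(S+.0556*Z,Rt)/' v.py; python3 v.py pan.png
```

```text
[ 0.45133616 -0.03005922  0.18941198] [-0.43894277 -0.44731125 -1.75230269]
t 26.48 shift first [ -0.7  14.8 133.8] then turn [-0.0006 -0.0006 -0.0018] | turn first, then shift [ -0.7  14.7 133.8] F [-0.4 -0.4 -1.8]
brown 39 [336.4 202.1] [[ 0.672 -0.013  0.01 ]]
brown 136 [347.2 209.1] [[ 0.657 -0.035  0.01 ]]
brown 53 [337.9 219.2] [[ 0.636 -0.016  0.01 ]]
brown 80 [344.7 232.8] [[ 0.608 -0.031  0.01 ]]
```

View pics/pan.png

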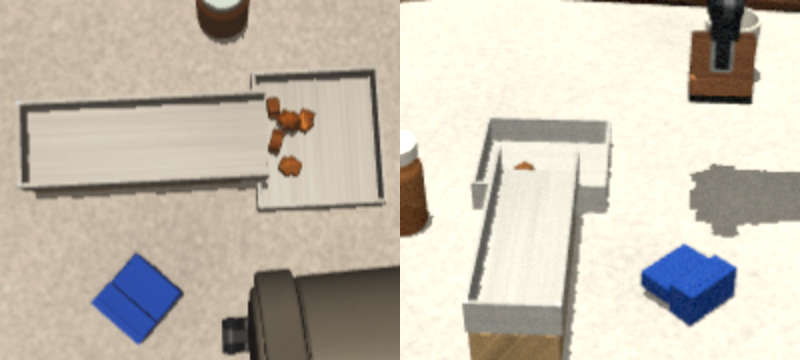

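All five chips show in the pan, three of them heaped near the tray's edge. In the side view one chip shows just past the floor edge at (282, 233), so I'll check its height.

Run:
```python
from p import *
c=cam('top');s=cam('side')
hs=cv2.cvtColor(s['pixels'],cv2.COLOR_BGR2HSV);b=cv2.inRange(hs,(0,110,50),(16,255,255));sub=b[200:260,250:320]
v,x=np.nonzero(sub);print('side blob',len(v),x.min()+250,x.max()+250,v.min()+200,v.max()+200)
for v0 in (v.min(),v.max()):
    uv=[x[v==v0].mean()+250,v0+200.]
    for z in(.01,.03,.05):
        p=ray(s,uv,z)[0];print(uv,z,p.round(4),'in top',proj(c,p)[0].round(1))
i=TC+.12*u;print('tray end edge in side',proj(s,[i+.045*Z]))
```

```text
side blob 15 278 285 231 233
[np.float64(281.5), np.float64(231.0)] 0.01 [ 0.6575 -0.0672  0.01  ] in top [362.5 209.3]
[np.float64(281.5), np.float64(231.0)] 0.03 [ 0.6518 -0.0387  0.03  ] in top [349.5 210. ]
[np.float64(281.5), np.float64(231.0)] 0.05 [ 0.6461 -0.0102  0.05  ] in top [336.  210.7]
[np.float64(281.5), np.float64(233.0)] 0.01 [ 0.6562 -0.0596  0.01  ] in top [358.8 209.8]
[np.float64(281.5), np.float64(233.0)] 0.03 [ 0.6505 -0.0313  0.03  ] in top [345.9 210.5]
[np.float64(281.5), np.float64(233.0)] 0.05 [ 0.6449 -0.0031  0.05  ] in top [332.4 211.2]
tray end edge in side [[290.24481753 234.80424525]]
```

The heap's highest visible point is about 0.03 m, so every chip is below floor level. Now I'll set the scraper down.

Request:
drive_tool(series=[-1, 0, 10, 30, 0, 0, 0, -1, 0, 0, 35, 0, 0, 0, -1, 0, 0, 30, 0, 0, 0, -1, 0, 0, 20, 0, 0, 0, -1, 0, 0, 10, 0, 0, 0, -1, 0, 0, 3, 0, 0, 0, -1, 0, 0, 1.5, 0, 0, 0, -1, 0, 0, 0, 0, 0, 0, -1, 0, 0, 0, 0, 0, 0])

```text
t: 27.8
eef_pos: [0.4512, -0.0192, 0.0606]
tool_rot: [0.0, -0.028, 1.0, 0.0]
contact_force: [1.2, 0.0, -2.1]
gripper_width: 0.228
```

Request:
drive_tool(series=[-1, 0, 0, 1.5, 0, 0, 0, -1, 0, 0, 1, 0, 0, 0, -1, 0, 0, 1, 0, 0, 0, -1, 0, 0, 0, 0, 0, 0, -1, 0, 0, 0, 0, 0, 0])

```text
t: 28.42
eef_pos: [0.4509, -0.0192, 0.0566]
tool_rot: [-0.0, -0.028, 1.0, 0.0]
contact_force: [-0.7, 0.2, -2.4]
gripper_width: 0.226
```

Request:
drive_tool(series=[-1, 0, 0, 0.7, 0, 0, 0, -1, 0, 0, 0, 0, 0, 0, -1, 0, 0, 0, 0, 0, 0])

```text
t: 28.8
eef_pos: [0.451, -0.0192, 0.0561]
tool_rot: [0.0, -0.028, 1.0, -0.0]
contact_force: [-1.8, -0.1, 1.9]
gripper_width: 0.222
```

Contact made. I'll open and rise.

Request:
drive_tool(series=[1, 0, 0, 0, 0, 0, 0, 1, 0, 0, 0, 0, 0, 0, 1, 0, 0, 0, 0, 0, 0, 1, 0, 0, 0, 0, 0, 0, 1, 0, 0, -10, 0, 0, 0, 1, 0, 0, -40, 0, 0, 0, 1, 0, 0, -50, 0, 0, 0, 1, 0, 0, -50, 0, 0, 0, 1, 0, -50, 0, 0, 0, 0, 1, 0, -50, 0, 0, 0, 0, 1, 0, -50, 0, 0, 0, 0, 1, 0, 0, 0, 0, 0, 0])

```text
t: 30.3
eef_pos: [0.4586, -0.1731, 0.2066]
tool_rot: [0.0, -0.024, 1.0, -0.001]
contact_force: [-0.3, 0.4, -0.3]
gripper_width: 1.001
```

```bash
python3 v.py a.png; python3 q.py final.png
```

```text
[ 0.45862164 -0.17311583  0.20661702] [-0.33544541  0.40918542 -0.34181452]
t 30.3 shift first [-1.000e-01  1.582e+02  1.508e+02] then turn [-0.0015  0.0006 -0.0077] | turn first, then shift [ -1.4 158.  151. ] F [-0.3  0.4 -0.3]
brown 186 [344.9 207.8] [[ 0.66  -0.031  0.01 ]]
brown 54 [337.9 219.3] [[ 0.636 -0.016  0.01 ]]
brown 80 [344.7 232.8] [[ 0.608 -0.031  0.01 ]]
brown 542 [338.8 310.5] [[ 0.449 -0.02   0.01 ]]
top 528.0 [[345, 294], [329, 296], [331, 325], [341, 327], [348, 324]]
[[0.4806, 0.0026, 0.066], [0.4828, -0.0317, 0.066], [0.4217, -0.0352, 0.066], [0.4196, -0.0012, 0.066]]
side 811.5 [[364, 226], [362, 254], [390, 255], [391, 227]]
```

View pics/final.png

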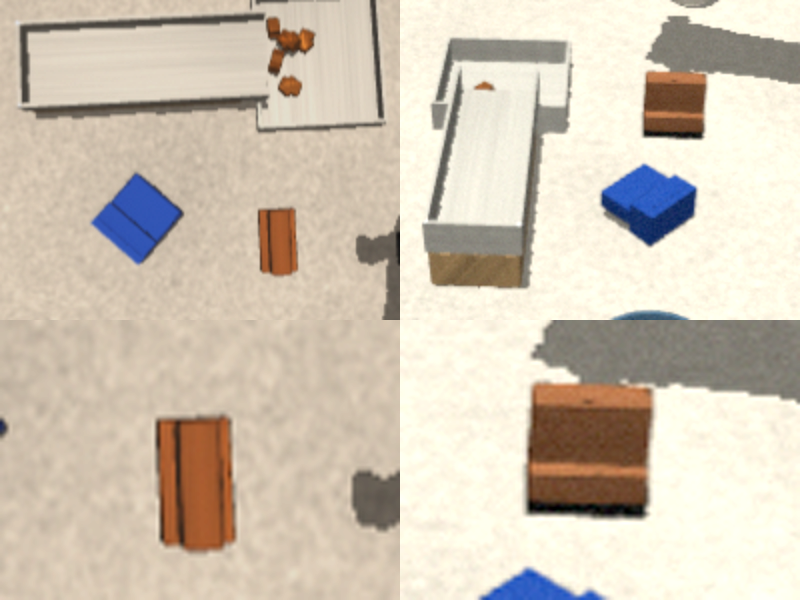

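The scraper stands upright near (339, 310), free and clear. All five chips are in the pan, and the gripper touches nothing.

```bash
python3 -c "
from station import bot
print(bot.hand_in())"
```

```text
the job is handed in; nothing more can be done
None
```

The job is done and handed in after about 30 s of robot time, with no verdict reported. I stood the wooden scraper on its blade and let go, then took it afresh by the fin. The sweep bore on the tray floor with about 8 N and pushed all five chips over the open end. Finally I stood the scraper back on the counter at about (0.451, −0.017) and let go.

**Last checks:**
- **Chips:** the final pictures show an empty tray floor and five chips in the pan. The heap's highest visible point is about 30 mm, below the tray floor. Two of the chips leaning near the tray's edge are hidden in the side view, so I inferred their height from the line of sight.
- **Scraper:** it stands upright, and its centre is about 0.18 m from the pan's centre.
- **Robot:** the gripper is about 0.15 m clear of the scraper, and the contact force reads about zero.
- **Bystanders:** I did not measure the bowl, cup or jar again at the end. No move came near them, and the forces never suggested contact.
- **Disagreements:** the tray measured about 236 mm long against the given 240 mm, and its distance to the pan about 4 mm short. Its sideways position differed by about 1.5 mm between the two cameras, within the 7 mm of play on each side.

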